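# Check the engraver's ball vise and hold a work plate home on its centre pin

### The job

Turn the head of the ball vise through one full turn, either way, to check that it runs free all the way round. Then pick up the round work plate by its wooden block, slide it over the head until it drops onto the centre pin hidden under it, and press it down fully home against the sprung ring. Finish while still holding it down, so that I can tighten its screw, and leave everything else on the bench where it lies.

Things in the scene. Friction and masses are not known exactly. Their poses are not given: they have to be found in the camera images.
- vise_head (a joint): Angle of the ball vise's head about its upright axis, rad: 0 at the start, grows anticlockwise seen from above, counts on past a full turn, no stops; it stays where left and turns with about 1 N at the handle. The vise is a steel ball 110 mm across in a black rubber ring, fixed to the bench; the lower half stands still, the upper half is the head, 112 mm high in all.
- seat (a point): Centre of the head's flat round dark steel top (84 mm across, 112 mm above the bench), on the axis of rotation. A steel centre pin stands here, 10 mm in diameter and 12 mm tall above the top, its last 3 mm tapered to a 4 mm tip. Around it the brass lift ring (34 mm across) stands 4 mm proud of the top.
- handle (a point): Mid-height of the upright round wooden handle with which the head is turned: 16 mm in diameter, clear from 20 mm below to 24 mm above this point, on a steel arm, 80 mm from the head's axis. Its foot (18 mm wide, 12 mm high) and arm lie below it. It goes round with the head.
- lift_ring (a joint): How far the sprung brass lift ring round the pin is pressed down, m: 0 = up (4 mm proud of the head's top), 0.004 = flush. The spring pushes up with 6 N at 0 and 12 N at 0.004, so it lifts the plate again when let go.
- work_plate: Round aluminium plate, 84 mm across, 18 mm thick, 0.25 to 0.38 kg, flat on the bench left or right of the vise. Origin: centre of its underside, z up. There, unseen from above, is a blind hole 12 mm wide, 14 mm deep, that fits the pin at any turn about z. On the pin unpressed, the underside rests on the lift ring 4 mm above the head's top; fully home it lies on the top.
- block (a point): Grip point on the pale wooden block fixed centrally on the plate's top, 40 mm above the plate's underside. The block is 50 mm along the plate's x, 36 mm along its y (grip across this), from 18 to 52 mm above the underside; a copper disc 30 mm wide, 2 mm thick, lies on it. Axes as the plate's.
- ring_clamp: Bystander: wooden hand ring clamp with a brass band, 125 x 34 x 29 mm, lying where the plate could have been (the two places are swapped at random).
- graver_dark: Bystander: graver with a black mushroom handle, 110 mm long, lying near the robot.
- graver_brown: Bystander: graver with a brown wooden mushroom handle, 110 mm long, lying behind the vise.
- chasing_hammer: Bystander: small chasing hammer, 185 mm long, lying behind the vise.
- bur_jar: Bystander: jar with a green cap, 60 mm across, 65 mm high.
- loupe: Bystander: black and steel folding loupe, 63 mm long, 22 mm high, near the robot.
- snips: Bystander: green-handled snips, 145 mm long, lying flat.
Not all that is in view belongs to the job. Leave any blue look-alike of the work_plate alone. What is shaped like the part that bears vise_head but turquoise is not meant.

How it is judged:
On the way, in this order (a step that is already met when the one before it is completed fails the run):
1. the head was turned a full turn (350 degrees or more, either way) ((value of joint vise_head above 6.1 rad or value of joint vise_head below -6.1 rad)), for 0.05 s.
2. the plate has dropped onto the centre pin, level, centred within 2.5 mm, less than 6 mm above the head's top (horizontal distance between work_plate and seat below 0.0025 m and z of work_plate in the frame of seat below 0.006 m and angle between work_plate's own z axis and vertical below 0.07 rad), for 0.2 s.
At the end, for the whole second after the job is handed in: The plate sits on the pin, centred within 2.5 mm, level within 0.04 rad, its underside within 1.5 mm of the head's top, the lift ring pressed down more than 2.5 of its 4 mm, and the gripper still holds it there (more than 3 N on the plate) and at rest (horizontal distance between work_plate and seat below 0.0025 m and z of work_plate in the frame of seat between -0.002 and 0.0015 m and angle between work_plate's own z axis and vertical below 0.04 rad and value of joint lift_ring above 0.0025 m and contact force between the fingers and work_plate above 3 N and linear speed of work_plate below 0.02 m/s); the arm keeps its last pose, push and grip.
It fails at once if a bystander was moved more than 25 mm (distance of any of ring_clamp, graver_dark, graver_brown, chasing_hammer, bur_jar, loupe, snips from where it was at the start of the episode above 0.025 m).
It also fails if it takes over 58 s, if anything falls off the work surface, if the arm or the gripper's body presses on something with over 40 N, if the wrist force passes 120 N, or if a joint passes its speed limit or range.

### The arm

A 7-joint arm with a two-finger parallel gripper is mounted at the origin on the work surface. World frame = base frame: x ahead of the robot, y to its left, z up, the work surface at z = 0. Lengths are in m, angles in rad, forces in N, time in s.
With the tool pointing down it reaches from about 0.4 to 0.85 m from the base axis. Payload 10.4 kg.
Tool frame: the origin (TCP) lies on the centre line of the jaws, within the pads' length; the fingertips stand 17 mm ahead of it and the grasp point (between the pads) lies 2 mm behind it; z points along the fingers, y is the line along which they close (so a half turn about z gives the same grasp; the last joint's range is limited). The gripper opens to 85 mm and grips with 20 to 120 N. Pads are 22 mm wide; open, the fingers measure 114 mm over their backs; the gripper's body (76 mm by 85 mm) begins 54 mm behind the grasp point. The pads swing forward as they close: fully open they stand 13 mm farther back than shut.
Start: joints at [-1.319, 0.332, -0.065, 1.46, 0.022, 1.35, -0.088], TCP at [0.17, 0.602, 0.248] pointing down, gripper open.
Joint ranges: [-2.6, 2.6], [-0.5, 2.12], [-1.47, 1.34], [0.16, 2.42], [-1.27, 4.41], [0.06, 2.06], [-2.6, 2.6]. Speed limits (rad/s): [2.22, 2.22, 2.79, 2.79, 3.14, 3.14, 3.14].

### API

Orientations are given as a unit quaternion [x, y, z, w].
In Python, from workcell import get_obs, optics, job gives the robot as it stands. The module is installed in compiled form; this text tells all that it offers.
- The arm moves only by the tool send_rows, never from a script. Its argument "plan" is a list that holds one entry, the list of rows, each a list of 7 numbers: the turn, a rotation vector about the tool's x, y, z in units of 1.5 rad (1.0 is 1.5 rad), then the shift along the tool's x, y, z in units of 20 cm (1.0 is 20 cm), then the opening, from 0 (shut) to 1 (fully open). A call has 1 to 20 rows; each row shifts and turns the commanded pose from where the row before left it, along the tool's axes as they then stand; what a row does not reach is not made up. A row lasts 1/12 s, in which the tool goes at most 41.7 mm and 7.16 degrees, less where a joint would pass 70% of its speed; a pose out of reach is approached as far as the arm can. A call with a number of a shift or a turn outside -1 to 1 is refused whole. A call with a gripper value outside its range is refused whole. The fingers move at their own pace and stop on an object; "squeeze" is the grip in N (left out, the last holds). Time passes only in rows, so rows that do not move let the fingers close. It gives the time, the measured TCP pose, the force, the opening and the grip force at its end, in the units of the state.
- get_obs(): the state, without advancing time (a new reading comes with each control period).
- optics.camera(name): name is "scene" or "top" or "wrist"; returns the picture (420x560x3 uint8, red, green, blue); there is no depth.
- optics.get_calibration(name): a dict with "intrinsics" (3x3 intrinsics, pixels), "world_from_camera" (4x4, takes a point from camera to world coordinates); the wrist camera has in their place "T_tool_cam" (4x4, takes a point from camera to tool coordinates, whose origin is the TCP and whose axes are the flange's). Camera axes: x right, y up, looking along -z (the intrinsics and any distortion apply to the point x, -y, -z); pixel columns grow to the right and rows downward; lengths in m; the calibration is good to about 2 mm. A picture is of the moment at which its call begins: read the wrist's pose just before it. get_calibration takes no time and is no camera call.
- job.hand_in(): hands the job in; it is judged then, once.
The state is a dict: "clock": time; "joint_pos": joint angles; "joint_velocities": joint speeds; "tau": joint torques, N m; "position": TCP position; "ee_rot": TCP orientation; "ft_force": force on the tool from outside, world axes, zero at the start; "torque": the same for the moment, N m; "grip_width": opening from 0.0 (shut) to 1.0 (fully open); "grasp_force": force on a finger pad.
Only numpy, scipy, OpenCV 4.12 (cv2) and the standard library are available. Lean on these libraries where they do the work, as an engineer would, in place of code of your own. Each camera call takes 0.05 s, during which the arm holds its last target. There are 200 camera calls.

## Working session

There is one attempt and no reset: what is moved stays moved. The work goes in short steps, Python scripts to look and compute and a tool call to move; the robot and the scene stay as the last step left them, time stands still between calls to the robot, and variables do not carry over. Pictures are saved under pics/ and viewed, at most 10 in all, crops included, and the job is handed in when it is done.

Besides the shell and the picture viewer there is one more tool, called after "Request:" as a command line: name --argument value ..., lists and objects as JSON in quotes. send_rows: Moves the arm, as the interface text tells. Its arguments: {"type":"object","properties":{"plan":{"type":"array"},"squeeze":{"type":"number"}},"required":["plan"]}

```bash
mkdir -p pics; cat > h.py <<'E'
import numpy as np,cv2
from workcell import get_obs,optics,job
from scipy.spatial.transform import Rotation as R
def cam(n):
    c=optics.get_calibration(n);K=np.array(c["intrinsics"])
    if n=="wrist":
        o=get_obs();T=np.eye(4);T[:3,:3]=R.from_quat(o["ee_rot"]).as_matrix();T[:3,3]=o["position"]
        T=T@np.array(c["T_tool_cam"])
    else: T=np.array(c["world_from_camera"])
    return K,T,c
def pix2w(K,T,u,v,z):
    d=np.linalg.solve(K,[u,v,1.]);d=T[:3,:3]@(d*[1,-1,-1]);o=T[:3,3]
    return o+d*(z-o[2])/d[2]
def w2pix(K,T,p):
    q=T[:3,:3].T@(np.asarray(p)-T[:3,3]);q=K@(q*[1,-1,-1]);return q[:2]/q[2]
E
python3 - <<'E'
from h import *
for n in("top","scene"):
    cv2.imwrite(f"pics/{n}0.png",optics.camera(n)[:,:,::-1]); c=cam(n); print(n,c[2])
o=get_obs();print(o)
print(optics.get_calibration("wrist"))
E
```

```text
top {'intrinsics': array([[398.71017676,   0.        , 273.724576  ],
       [  0.        , 398.71017676, 205.02337737],
       [  0.        ,   0.        ,   1.        ]]), 'world_from_camera': array([[ 0.0239168 ,  0.98682136, -0.16003622,  0.43489726],
       [-0.99955899,  0.02642316,  0.0135512 , -0.01932674],
       [ 0.01760128,  0.15964155,  0.98701812,  1.02320956],
       [ 0.        ,  0.        ,  0.        ,  1.        ]])}
scene {'intrinsics': array([[408.59981625,   0.        , 285.47984018],
       [  0.        , 408.59981625, 214.20396507],
       [  0.        ,   0.        ,   1.        ]]), 'world_from_camera': array([[-0.61833498, -0.47765476,  0.62410558,  1.26311073],
       [ 0.78575082, -0.35951223,  0.50333549,  0.5242336 ],
       [-0.016047  ,  0.80162141,  0.59761661,  0.77415207],
       [ 0.        ,  0.        ,  0.        ,  1.        ]])}
{'clock': 0.1, 'joint_pos': array([-1.31859381,  0.33278191, -0.06469747,  1.46085151,  0.02162798,
        1.34992991, -0.08850904]), 'joint_velocities': array([-0.00071303, -0.00060909, -0.00193479, -0.0006053 ,  0
[... 329 characters left out ...]
), 'ft_force': array([ 0.1990796 ,  0.58775824, -0.39754559]), 'torque': array([-0.036184  , -0.00329368, -0.02081005]), 'grasp_force': 0.0, 'grip_width': 1.0024105726945391}
{'intrinsics': array([[293.43528217,   0.        , 275.04845189],
       [  0.        , 293.43528217, 203.54492118],
       [  0.        ,   0.        ,   1.        ]]), 'T_tool_cam': array([[ 2.65148676e-04,  9.64413587e-01,  2.64398116e-01,
         6.63958224e-02],
       [ 9.99999929e-01, -3.26419021e-04,  1.87801190e-04,
        -8.23853133e-04],
       [ 2.67422593e-04,  2.64398048e-01, -9.64413605e-01,
        -1.24758612e-01],
       [ 0.00000000e+00,  0.00000000e+00,  0.00000000e+00,
         1.00000000e+00]])}
```

View pics/top0.png

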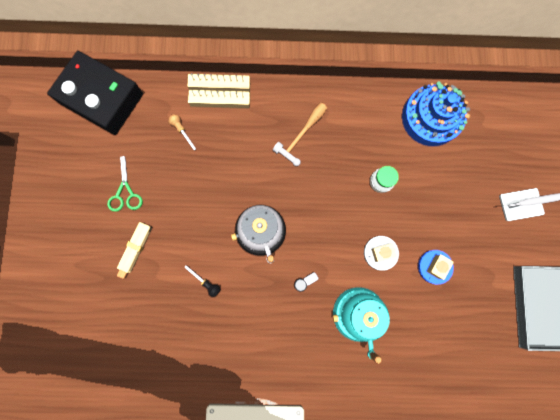

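View pics/scene0.png

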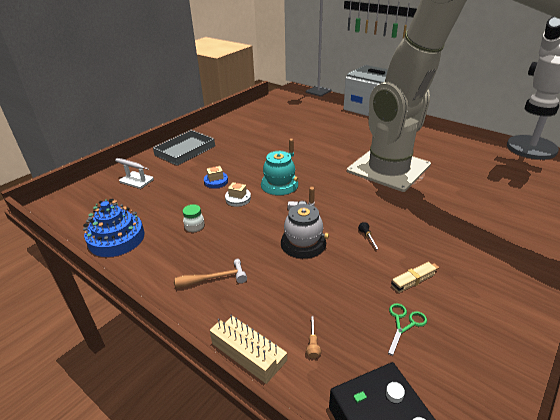

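The top view shows the steel vise at (260,228), with its handle at (270,259). The turquoise one at (362,315) is the decoy. The bare aluminium plate with its block is at (382,253), and the blue look-alike is at (437,267). The plate I want is the silver one and the vise is the steel one, so I'll confirm both in an enlarged crop.

```bash
python3 - <<'E'
from h import *
a=cv2.imread("pics/top0.png");b=cv2.imread("pics/scene0.png")
f=lambda im,u,v,w,h,s:cv2.resize(im[v:v+h,u:u+w],None,fx=s,fy=s,interpolation=cv2.INTER_CUBIC)
A=f(a,225,195,75,75,5.33);B=f(a,352,220,60,60,6.66)
C=f(b,265,170,80,80,2.5)
o=np.zeros((600,800,3),np.uint8);o[:400,:400]=A[:400,:400];o[:400,400:800]=B[:400,:400];o[400:,:200]=C;o[400:,200:400]=f(b,220,165,50,50,4)
cv2.imwrite("pics/crop1.png",o)
K,T,_=cam("top")
for n,u,v,z in(("ring",260,226,.116),("handle top",270,259,.15),("plate",382,253,.018),("blk",385,252,.054)): print(n,pix2w(K,T,u,v,z))
E
```

```text
ring [ 0.53262507 -0.00159657  0.116     ]
handle top [ 0.45759219 -0.0260705   0.15      ]
plate [ 0.48286415 -0.30858436  0.018     ]
blk [ 0.48374181 -0.30559206  0.054     ]
```

View pics/crop1.png

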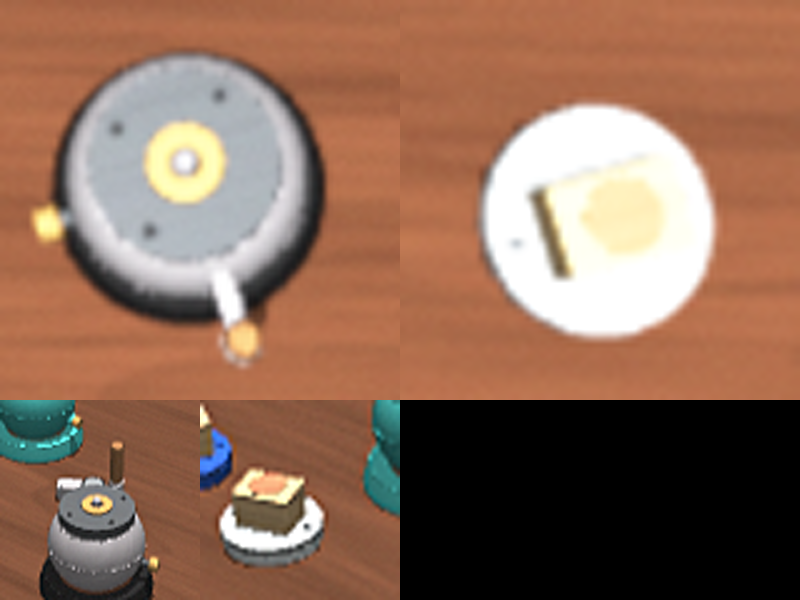

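The crop confirms both: bare aluminium plate with a pale block, and steel vise with a brass ring and pin. Next I triangulate the handle and work out the move to a wrist-camera view above the head.

```bash
cat >> h.py <<'E'
def psi():
    y=R.from_quat(get_obs()["ee_rot"]).as_matrix()[:,1];return np.degrees(np.arctan2(y[1],y[0]))
def delta(p,ps=None):
    """turn (deg about tool z) to yaw ps, then shift in units along the tool axes after that turn"""
    o=get_obs();p0=psi();ps=p0 if ps is None else ps
    c,s=np.cos(np.radians(ps)),np.sin(np.radians(ps))
    M=np.array([[-s*-1*-1,c,0],[c,s,0],[0,0,-1]]).T
    Rm=np.column_stack([[-s,c,0],[c,s,0],[0,0,-1]]) 
    Rm=np.column_stack([np.cross([c,s,0],[0,0,-1]),[c,s,0],[0,0,-1]])
    d=np.asarray(p)-o["position"]
    print("pos",o["position"].round(4),"psi",round(p0,2),"turn_z units",round(-np.radians(ps-p0)/1.5,4),"shift units",(Rm.T@d/.2).round(4), "clock",o["clock"])
def tri(obs):
    A=np.zeros((3,3));b=np.zeros(3)
    for K,T,u,v in obs:
        d=T[:3,:3]@(np.linalg.solve(K,[u,v,1.])*[1,-1,-1]);d/=np.linalg.norm(d);P=np.eye(3)-np.outer(d,d);A+=P;b+=P@T[:3,3]
    return np.linalg.solve(A,b)
E
sed -i '/M=np.array/d;/Rm=np.column_stack(\[\[-s/d' h.py
python3 - <<'E'
from h import *
K,T,_=cam("top");K2,T2,_=cam("scene")
print("htop",tri([(K,T,270.6,258.4),(K2,T2,312.2,188)]))
print("pin",tri([(K,T,225+185/5.33,195+160/5.33),(K2,T2,265+97/2.5,170+102/2.5)]))
print(pix2w(K,T,225+185/5.33,195+161/5.33,.12))
delta([.53,0,.26],108)
E
```

```text
htop [ 0.45864411 -0.02662239  0.14045968]
pin [ 5.34379221e-01 -2.19786296e-04  1.16344142e-01]
[ 0.53398989 -0.00096032  0.12      ]
pos [0.1695 0.6012 0.2476] psi 74.26 turn_z units -0.3926 shift units [-0.7852 -3.416  -0.0619] clock 0.1
```

Request:
send_rows --plan '[[[0, 0, -0.0785, 0, 0, 0, 1], [0, 0, -0.0785, 0, 0, 0, 1], [0, 0, -0.0785, 0, 0, 0, 1], [0, 0, -0.0785, 0, 0, 0, 1], [0, 0, -0.0785, 0, -0.05, 0, 1], [0, 0, 0, -0.04, -0.17, -0.003, 1], [0, 0, 0, -0.04, -0.17, -0.003, 1], [0, 0, 0, -0.04, -0.17, -0.003, 1], [0, 0, 0, -0.04, -0.17, -0.003, 1], [0, 0, 0, -0.04, -0.17, -0.003, 1], [0, 0, 0, -0.04, -0.17, -0.003, 1], [0, 0, 0, -0.04, -0.17, -0.003, 1], [0, 0, 0, -0.04, -0.17, -0.003, 1], [0, 0, 0, -0.04, -0.17, -0.003, 1], [0, 0, 0, -0.04, -0.17, -0.003, 1], [0, 0, 0, -0.04, -0.17, -0.003, 1], [0, 0, 0, -0.04, -0.17, -0.003, 1], [0, 0, 0, -0.04, -0.17, -0.003, 1], [0, 0, 0, -0.04, -0.17, -0.003, 1], [0, 0, 0, -0.04, -0.17, -0.003, 1]]]'

```text
clock: 1.77
position: [0.4436, 0.142, 0.2573]
ee_rot: [-0.156, 0.988, 0.0, -0.0]
ft_force: [0.1, -0.3, 1.0]
grip_width: 1.0
grasp_force: 0.0
```

Request:
send_rows --plan '[[[0, 0, 0, -0.04, -0.17, -0.003, 1], [0, 0, 0, -0.04, -0.17, -0.003, 1], [0, 0, 0, -0.04, -0.17, -0.003, 1], [0, 0, 0, -0.04, -0.17, -0.003, 1], [0, 0, 0, -0.02, -0.1, -0.003, 1], [0, 0, 0, 0, 0, 0, 1], [0, 0, 0, 0, 0, 0, 1]]]'

```text
clock: 2.35
position: [0.5256, 0.0054, 0.2599]
ee_rot: [-0.155, 0.988, -0.0, -0.0]
ft_force: [0.1, 0.0, 0.8]
grip_width: 0.999
grasp_force: 0.0
```

```bash
python3 - <<'E'
from h import *
o=get_obs();print(o["joint_pos"].round(2),o["ee_rot"].round(4))
K,T,_=cam("wrist");cv2.imwrite("pics/w1.png",optics.camera("wrist")[:,:,::-1])
delta([.53,0,.26],108)
print(w2pix(K,T,[.534,-.001,.124]),w2pix(K,T,[.4586,-.0266,.140]))
E
```

```text
[-0.54  0.1   0.47  1.73 -0.05  1.33  1.83] [-1.551e-01  9.879e-01 -2.000e-04 -5.000e-04]
pos [0.5253 0.0067 0.2599] psi 107.97 turn_z units -0.0004 shift units [-0.0118 -0.0391 -0.0004] clock 2.4
[266.77599385 205.30629272] [263.92571773 114.6452945 ]
```

View pics/w1.png

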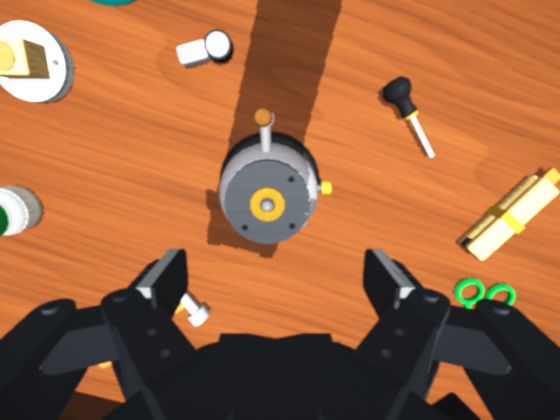

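The wrist view shows the pin at (267,205) and the handle top at (263,117). Both agree with my estimates to about 1–2 px.

```bash
python3 - <<'E'
from h import *
K,T,_=cam("top");K2,T2,_=cam("scene");K3,T3,_=cam("wrist")
a=cv2.cvtColor(cv2.imread("pics/w1.png"),cv2.COLOR_BGR2HSV)
m=cv2.inRange(a,(18,120,120),(32,255,255));m[:180]=0;m[235:]=0;m[:,:240]=0;m[:,295:]=0
M=cv2.moments(cv2.convexHull(cv2.findNonZero(m)));u,v=M["m10"]/M["m00"],M["m01"]/M["m00"];print(u,v)
s=pix2w(K3,T3,u,v,.116);print("seat",s)
h=tri([(K,T,270.6,258.4),(K2,T2,312.2,188),(K3,T3,263,116.5)]);print("handle top",h,np.linalg.norm(h[:2]-s[:2]),np.degrees(np.arctan2(*(h-s)[1::-1])))
h2=tri([(K,T,270.6,258.4),(K3,T3,263,116.5)]);print(h2)
for z in(.13,.14,.15,.16,.17):
    p=pix2w(K3,T3,263,116.5,z);print(z,p,np.linalg.norm(p[:2]-s[:2]),w2pix(K,T,p),w2pix(K2,T2,p))
E
```

```text
266.9587932303164 203.80813097866076
seat [0.53450108 0.00062068 0.116     ]
handle top [ 0.45931066 -0.02612318  0.14093806] 0.07980497469474339 -160.42045287164296
[ 0.45993358 -0.02749989  0.10354802]
0.13 [ 0.45990016 -0.02606427  0.13      ] 0.0792299425660072 [269.94814376 258.18642825] [311.68160827 191.32614217]
0.14 [ 0.45998539 -0.02562246  0.14      ] 0.07900183998652657 [269.78563931 258.0147382 ] [311.87050543 188.44197412]
0.15 [ 0.46007062 -0.02518066  0.15      ] 0.0787756469606584 [269.61943338 257.83913745] [312.06145509 185.52646747]
0.16 [ 0.46015585 -0.02473886  0.16      ] 0.07855137998439876 [269.44939805 257.65949084] [312.25449089 182.57910867]
0.17 [ 0.46024108 -0.02429705  0.17      ] 0.07832905560139293 [269.27539943 257.47565693] [312.4496472  179.59937286]
```

```bash
python3 - <<'E'
from h import *
delta([.4591,-.0262,.126],109.6)
E
```

```text
pos [0.5253 0.0067 0.2599] psi 107.97 turn_z units -0.019 shift units [ 0.3672 -0.0439  0.6696] clock 2.4
```

Request:
send_rows --plan '[[[0, 0, -0.019, 0, 0, 0, 0.55], [0, 0, 0, 0.0918, -0.011, 0, 0.55], [0, 0, 0, 0.0918, -0.011, 0, 0.55], [0, 0, 0, 0.0918, -0.011, 0, 0.55], [0, 0, 0, 0.0918, -0.011, 0.05, 0.55], [0, 0, 0, 0, 0, 0.1, 0.55], [0, 0, 0, 0, 0, 0.1, 0.55], [0, 0, 0, 0, 0, 0.1, 0.55], [0, 0, 0, 0, 0, 0.1, 0.55], [0, 0, 0, 0, 0, 0.1, 0.55], [0, 0, 0, 0, 0, 0.08, 0.55], [0, 0, 0, 0, 0, 0.04, 0.55], [0, 0, 0, 0, 0, 0, 0.25], [0, 0, 0, 0, 0, 0, 0.25], [0, 0, 0, 0, 0, 0, 0.25]]]' --squeeze 25

```text
clock: 3.65
position: [0.4599, -0.026, 0.1273]
ee_rot: [-0.171, 0.985, 0.0, 0.001]
ft_force: [0.2, -0.2, 1.5]
grip_width: 0.246
grasp_force: 0.0
```

```bash
python3 - <<'E'
from h import *
delta([.4591,-.0262,.126],109.6)
cv2.imwrite("pics/w2.png",optics.camera("wrist")[:,:,::-1])
E
```

```text
pos [ 0.4599 -0.026   0.1273] psi 109.66 turn_z units 0.0007 shift units [0.0041 0.0005 0.0063] clock 3.65
```

View pics/w2.png

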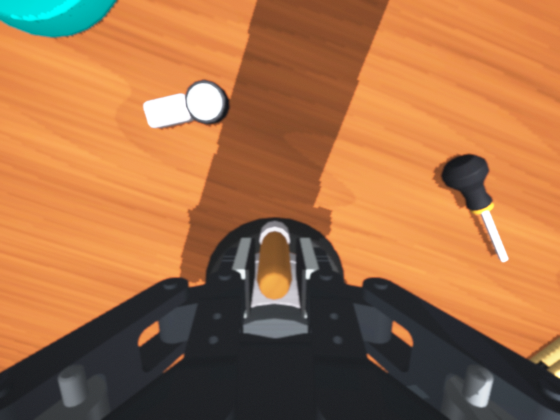

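The handle sits between the pads at (275,265), loosely caged. I turn clockwise in arcs of 6° per row.

Request:
send_rows --plan '[[[0, 0, 0.035, -0.0006, 0.021, 0, 0.25], [0, 0, 0.0698, -0.0022, 0.0418, 0, 0.25], [0, 0, 0.0698, -0.0022, 0.0418, 0, 0.25], [0, 0, 0.0698, -0.0022, 0.0418, 0, 0.25], [0, 0, 0.0698, -0.0022, 0.0418, 0, 0.25], [0, 0, 0.0698, -0.0022, 0.0418, 0, 0.25], [0, 0, 0.0698, -0.0022, 0.0418, 0, 0.25], [0, 0, 0.0698, -0.0022, 0.0418, 0, 0.25], [0, 0, 0.0698, -0.0022, 0.0418, 0, 0.25], [0, 0, 0.0698, -0.0022, 0.0418, 0, 0.25], [0, 0, 0.0698, -0.0022, 0.0418, 0, 0.25], [0, 0, 0.0698, -0.0022, 0.0418, 0, 0.25], [0, 0, 0.0698, -0.0022, 0.0418, 0, 0.25], [0, 0, 0.0698, -0.0022, 0.0418, 0, 0.25], [0, 0, 0.0698, -0.0022, 0.0418, 0, 0.25], [0, 0, 0.0698, -0.0022, 0.0418, 0, 0.25]]]'

```text
clock: 5.03
position: [0.5124, 0.0777, 0.1271]
ee_rot: [0.599, 0.801, 0.001, 0.0]
ft_force: [-1.4, -0.6, 0.9]
grip_width: 0.249
grasp_force: 0.5
```

```bash
cat >> h.py <<'E'
S=np.array([.5345,.0006])
def arc():
    o=get_obs();d=o["position"][:2]-S;print("r",np.linalg.norm(d).round(4),"ang",np.degrees(np.arctan2(d[1],d[0])).round(2),"psi",psi().round(2),o["position"].round(4),o["ft_force"].round(1),o["joint_pos"].round(2),o["clock"])
E
python3 -c "
from h import *
arc()"
```

```text
r 0.0802 ang 106.01 psi 16.36 [0.5124 0.0777 0.1271] [-1.4 -0.6  0.9] [-0.69  0.21  0.51  1.91 -0.12  1.04  0.15] 5.0333
```

Request:
send_rows --plan '[[[0, 0, 0.0698, -0.0022, 0.0418, 0, 0.25], [0, 0, 0.0698, -0.0022, 0.0418, 0, 0.25], [0, 0, 0.0698, -0.0022, 0.0418, 0, 0.25], [0, 0, 0.0698, -0.0022, 0.0418, 0, 0.25], [0, 0, 0.0698, -0.0022, 0.0418, 0, 0.25], [0, 0, 0.0698, -0.0022, 0.0418, 0, 0.25], [0, 0, 0.0698, -0.0022, 0.0418, 0, 0.25], [0, 0, 0.0698, -0.0022, 0.0418, 0, 0.25], [0, 0, 0.0698, -0.0022, 0.0418, 0, 0.25], [0, 0, 0.0698, -0.0022, 0.0418, 0, 0.25], [0, 0, 0.0698, -0.0022, 0.0418, 0, 0.25], [0, 0, 0.0698, -0.0022, 0.0418, 0, 0.25], [0, 0, 0.0698, -0.0022, 0.0418, 0, 0.25], [0, 0, 0.0698, -0.0022, 0.0418, 0, 0.25], [0, 0, 0.0698, -0.0022, 0.0418, 0, 0.25], [0, 0, 0.0698, -0.0022, 0.0418, 0, 0.25], [0, 0, 0.0698, -0.0022, 0.0418, 0, 0.25], [0, 0, 0.0698, -0.0022, 0.0418, 0, 0.25], [0, 0, 0, 0, 0, 0, 0.25], [0, 0, 0, 0, 0, 0, 0.5]]]'

```text
clock: 6.7
position: [0.615, -0.0015, 0.1268]
ee_rot: [1.0, -0.01, 0.0, -0.0]
ft_force: [0.1, 0.3, -0.7]
grip_width: 0.379
grasp_force: 0.0
```

```bash
python3 -c "
from h import *
arc()"
```

```text
r 0.0805 ang -1.46 psi -91.19 [ 0.615  -0.0015  0.1268] [ 0.1  0.3 -0.7] [-0.71  0.52  0.85  1.67 -0.42  1.14 -1.34] 6.7
```

Request:
send_rows --plan '[[[0, 0, 0, 0, 0, -0.08, 0.55], [0, 0, 0, 0, 0, -0.1, 0.55], [0, 0, 0, 0, 0, -0.1, 0.55], [0, 0, -0.0806, 0, 0, 0, 0.55], [0, 0, -0.0806, 0, 0, 0, 0.55], [0, 0, -0.0806, 0, 0, 0, 0.55], [0, 0, -0.0806, 0, 0, 0, 0.55], [0, 0, -0.0806, 0, 0, 0, 0.55], [0, 0, -0.0806, 0, 0, 0, 0.55], [0, 0, -0.0806, 0, 0, 0, 0.55], [0, 0, -0.0806, 0, 0, 0, 0.55], [0, 0, -0.0806, 0, 0, 0, 0.55], [0, 0, -0.0806, 0, 0, 0, 0.55], [0, 0, -0.0806, 0, 0, 0, 0.55], [0, 0, -0.0806, 0, 0, 0, 0.55], [0, 0, -0.0806, 0, 0, 0, 0.55], [0, 0, -0.0806, 0, 0, 0, 0.55]]]'

```text
clock: 8.12
position: [0.6148, -0.0006, 0.1829]
ee_rot: [0.667, 0.745, 0.0, 0.0]
ft_force: [0.6, 0.3, -0.4]
grip_width: 0.549
grasp_force: 0.0
```

Request:
send_rows --plan '[[[0, 0, -0.0806, 0, 0, 0, 0.55], [0, 0, -0.0806, 0, 0, 0, 0.55], [0, 0, -0.0806, 0, 0, 0, 0.55], [0, 0, -0.0806, 0, 0, 0, 0.55], [0, 0, -0.0806, 0, 0, 0, 0.55], [0, 0, -0.0806, 0, 0, 0, 0.55], [0, 0, -0.0806, 0, 0, 0, 0.55], [0, 0, -0.0806, 0, 0, 0, 0.55], [0, 0, -0.0806, 0, 0, 0, 0.55], [0, 0, -0.0806, 0, 0, 0, 0.55], [0, 0, -0.0806, 0, 0, 0, 0.55], [0, 0, -0.0806, 0, 0, 0, 0.55], [0, 0, 0, 0, 0, 0, 0.55]]]'

```text
clock: 9.2
position: [0.6149, -0.0008, 0.1829]
ee_rot: [0.006, 1.0, 0.0, 0.0]
ft_force: [-0.1, 0.1, 0.2]
grip_width: 0.55
grasp_force: 0.0
```

```bash
python3 - <<'E'
from h import *
arc()
cv2.imwrite("pics/w3.png",optics.camera("wrist")[:,:,::-1])
E
```

```text
r 0.0804 ang -0.99 psi 89.32 [ 0.6149 -0.0008  0.1829] [-0.1  0.1  0.2] [-0.32  0.36  0.31  1.59 -0.11  1.21  1.57] 9.2
```

View pics/w3.png

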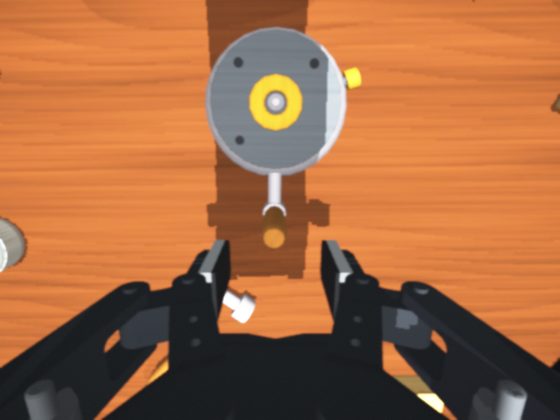

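The head has followed: the handle at (275,235) is now on the far side, centred between the fingers. Next I go down and make the second stroke.

Request:
send_rows --plan '[[[0, 0, 0, 0, 0, 0.1, 0.55], [0, 0, 0, 0, 0, 0.1, 0.55], [0, 0, 0, 0, 0, 0.08, 0.55], [0, 0, 0, 0, 0, 0, 0.25], [0, 0, 0, 0, 0, 0, 0.25], [0, 0, 0, 0, 0, 0, 0.25], [0, 0, 0.035, 0.0006, -0.021, 0, 0.25], [0, 0, 0.0698, 0.0022, -0.0418, 0, 0.25], [0, 0, 0.0698, 0.0022, -0.0418, 0, 0.25], [0, 0, 0.0698, 0.0022, -0.0418, 0, 0.25], [0, 0, 0.0698, 0.0022, -0.0418, 0, 0.25], [0, 0, 0.0698, 0.0022, -0.0418, 0, 0.25], [0, 0, 0.0698, 0.0022, -0.0418, 0, 0.25], [0, 0, 0.0698, 0.0022, -0.0418, 0, 0.25], [0, 0, 0.0698, 0.0022, -0.0418, 0, 0.25], [0, 0, 0.0698, 0.0022, -0.0418, 0, 0.25], [0, 0, 0.0698, 0.0022, -0.0418, 0, 0.25]]]'

```text
clock: 10.67
position: [0.5703, -0.072, 0.128]
ee_rot: [0.534, 0.845, 0.001, 0.001]
ft_force: [0.7, 0.5, -0.2]
grip_width: 0.252
grasp_force: 0.5
```

```bash
python3 - <<'E'
from h import *
arc()
E
```

```text
r 0.0809 ang -63.73 psi 25.41 [ 0.5703 -0.072   0.128 ] [ 0.7  0.5 -0.2] [-0.4   0.35  0.53  1.77 -0.2   1.08  0.65] 10.6667
```

Request:
send_rows --plan '[[[0, 0, 0.0698, 0.0022, -0.0418, 0, 0.25], [0, 0, 0.0698, 0.0022, -0.0418, 0, 0.25], [0, 0, 0.0698, 0.0022, -0.0418, 0, 0.25], [0, 0, 0.0698, 0.0022, -0.0418, 0, 0.25], [0, 0, 0.0698, 0.0022, -0.0418, 0, 0.25], [0, 0, 0.0698, 0.0022, -0.0418, 0, 0.25], [0, 0, 0.0698, 0.0022, -0.0418, 0, 0.25], [0, 0, 0.0698, 0.0022, -0.0418, 0, 0.25], [0, 0, 0.0698, 0.0022, -0.0418, 0, 0.25], [0, 0, 0.0698, 0.0022, -0.0418, 0, 0.25], [0, 0, 0.0698, 0.0022, -0.0418, 0, 0.25], [0, 0, 0.0698, 0.0022, -0.0418, 0, 0.25], [0, 0, 0.0698, 0.0022, -0.0418, 0, 0.25], [0, 0, 0.0698, 0.0022, -0.0418, 0, 0.25], [0, 0, 0.0698, 0.0022, -0.0418, 0, 0.25], [0, 0, 0.0698, 0.0022, -0.0418, 0, 0.25], [0, 0, 0.0698, 0.0022, -0.0418, 0, 0.25], [0, 0, 0.0698, 0.0022, -0.0418, 0, 0.25], [0, 0, 0.0698, 0.0022, -0.0418, 0, 0.25], [0, 0, 0, 0, 0, 0, 0.25]]]'

```text
clock: 12.33
position: [0.4555, -0.0006, 0.1276]
ee_rot: [1.0, 0.013, 0.001, -0.001]
ft_force: [0.4, 0.7, 0.2]
grip_width: 0.245
grasp_force: 0.0
```

Request:
send_rows --plan '[[[0, 0, 0, 0, 0, 0, 0.55], [0, 0, 0, 0, 0, 0, 0.55], [0, 0, 0, 0, 0, -0.1, 0.55], [0, 0, 0, 0, 0, -0.18, 0.55], [0, 0, 0, 0, 0, -0.18, 0.55], [0, 0, 0, 0, 0, -0.18, 0.8], [0, 0, 0, 0, 0, 0, 1]]]'

```text
clock: 12.92
position: [0.4575, -0.0029, 0.2608]
ee_rot: [1.0, 0.016, 0.004, -0.002]
ft_force: [0.9, 0.1, 0.6]
grip_width: 0.815
grasp_force: 0.0
```

```bash
python3 - <<'E'
from h import *
arc()
K,T,_=cam("wrist"); a=optics.camera("wrist")[:,:,::-1];cv2.imwrite("pics/w4.png",a)
t=optics.camera("top")[:,:,::-1];cv2.imwrite("pics/top1.png",t)
# plate block in original top image: block-coloured mask
b=cv2.imread("pics/top0.png");K,T,_=cam("top")
c=cv2.cvtColor(b,cv2.COLOR_BGR2HSV)[235:272,362:402]
w=((c[...,2]>225)&(c[...,1]<40)).astype(np.uint8)
print(w.sum())
m=cv2.convexHull(cv2.findNonZero(w));(x,y),r=cv2.minEnclosingCircle(m);print("plate px",x+362,y+235,r,pix2w(K,T,x+362,y+235,.018))
o=np.vstack([np.hstack([cv2.resize(b[230:276,360:406],(390,390),interpolation=2),cv2.resize(t[190:280,215:305],(390,390),interpolation=2)])])
cv2.imwrite("pics/c2.png",o)
E
```

```text
r 0.077 ang -177.41 psi -88.16 [ 0.4575 -0.0029  0.2608] [0.9 0.1 0.6] [-0.83 -0.12  0.7   1.9   0.08  1.32 -1.69] 12.9167
754
plate px 381.4169807434082 252.76415061950684 17.26177215576172 [ 0.48341831 -0.30712131  0.018     ]
```

View pics/w4.png

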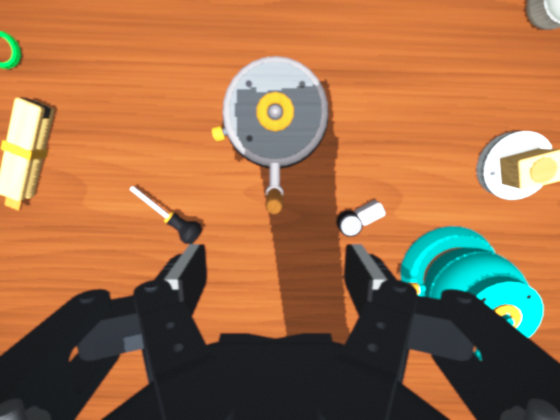

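Handle at (274,203), now about 18° past its start angle. Radius and path confirm roughly 378° turned in total. Next, a wrist view over the plate.

```bash
python3 - <<'E'
from h import *
delta([.4834,-.307,.235],16)
E
```

```text
pos [ 0.4555 -0.0027  0.2556] psi -88.15 turn_z units -1.2118 shift units [-1.501  -0.2854  0.1029] clock 13.0167
```

Request:
send_rows --plan '[[[0, 0, -0.0808, 0, 0, 0, 1], [0, 0, -0.0808, 0, 0, 0, 1], [0, 0, -0.0808, 0, 0, 0, 1], [0, 0, -0.0808, 0, 0, 0, 1], [0, 0, -0.0808, 0, 0, 0, 1], [0, 0, -0.0808, 0, 0, 0, 1], [0, 0, -0.0808, 0, 0, 0, 1], [0, 0, -0.0808, 0, 0, 0, 1], [0, 0, -0.0808, 0, 0, 0, 1], [0, 0, -0.0808, 0, 0, 0, 1], [0, 0, -0.0808, 0, 0, 0, 1], [0, 0, -0.0808, 0, 0, 0, 1], [0, 0, -0.0808, 0, 0, 0, 1], [0, 0, -0.0808, 0, 0, 0, 1], [0, 0, -0.0808, 0, 0, 0, 1]]]'

```text
clock: 14.27
position: [0.4541, -0.0027, 0.253]
ee_rot: [0.599, 0.8, -0.001, -0.001]
ft_force: [1.2, 1.1, -0.8]
grip_width: 0.998
grasp_force: 0.0
```

Request:
send_rows --plan '[[[0, 0, 0, -0.1, -0.02, 0.01, 1], [0, 0, 0, -0.165, -0.032, 0.01, 1], [0, 0, 0, -0.165, -0.032, 0.01, 1], [0, 0, 0, -0.165, -0.032, 0.01, 1], [0, 0, 0, -0.165, -0.032, 0.01, 1], [0, 0, 0, -0.165, -0.032, 0.01, 1], [0, 0, 0, -0.165, -0.032, 0.01, 1], [0, 0, 0, -0.165, -0.032, 0.01, 1], [0, 0, 0, -0.165, -0.032, 0.01, 1], [0, 0, 0, -0.08, -0.01, 0.01, 1], [0, 0, 0, 0, 0, 0, 1], [0, 0, 0, 0, 0, 0, 1]]]'

```text
clock: 15.27
position: [0.4807, -0.3078, 0.2329]
ee_rot: [0.603, 0.798, -0.001, -0.001]
ft_force: [-0.2, 0.8, 0.3]
grip_width: 1.004
grasp_force: 0.0
```

```bash
python3 - <<'E'
from h import *
delta([.4834,-.307,.235],16)
K,T,_=cam("wrist"); a=optics.camera("wrist")[:,:,::-1];cv2.imwrite("pics/w5.png",a);np.savez("w5.npz",K=K,T=T)
u,v=map(int,w2pix(K,T,[.4834,-.307,.04]));print(u,v)
print(w2pix(K,T,[.4834,-.307,.018]),w2pix(K,T,[.4834,-.307,.054]))
x0,y0=max(u-75,0),max(v-75,0);print(x0,y0)
cv2.imwrite("pics/c5.png",cv2.resize(a[y0:y0+150,x0:x0+150],(600,600),interpolation=2))
E
```

```text
pos [ 0.4807 -0.3078  0.2329] psi 15.81 turn_z units -0.0023 shift units [-0.      0.0139 -0.0104] clock 15.2667
278 185
[277.99270279 181.21028263] [278.22268144 187.70818216]
203 110
```

View pics/c5.png

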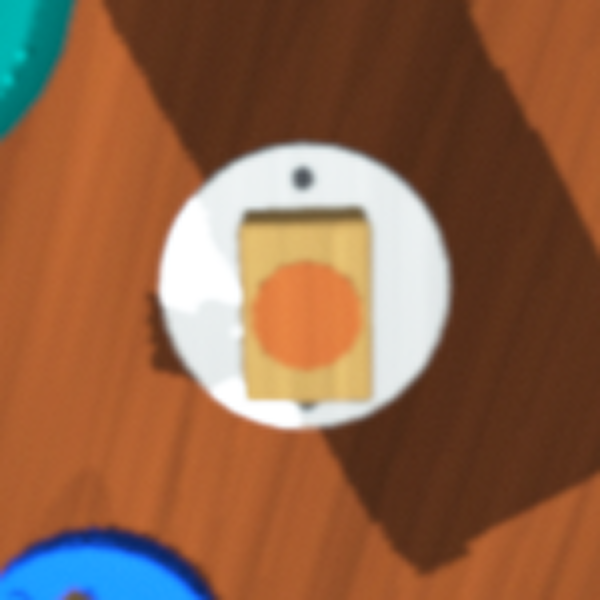

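The crop shows the plate circle centred at about (304,285), the block aligned with the jaws and the copper disc at (307,315).

```bash
python3 - <<'E'
from h import *
d=np.load("w5.npz");K,T=d["K"],d["T"]
q=lambda x,y,z:pix2w(K,T,203+x/4,110+y/4,z)
p=q(307,315,.054);print("disc",p,"plate",q(304.5,285.5,.018))
print("disc dia",np.linalg.norm(q(252,315,.054)-q(362,315,.054)),"plate dia",np.linalg.norm(q(158,285,.018)-q(451,285,.018)))
e=q(246,402,.052)-q(241,222,.052);f=q(372,402,.052)-q(370,222,.052);print([np.degrees(np.arctan2(g[1],g[0])) for g in(e,f)],np.linalg.norm(e))
p=(p+q(304.5,285.5,.018))/2
delta([p[0],p[1],.046])
E
```

```text
disc [ 0.48526527 -0.30764143  0.054     ] plate [ 0.48473495 -0.30682542  0.018     ]
disc dia 0.02910566997507625 plate dia 0.086123266477748
[np.float64(-73.19860094694582), np.float64(-72.48898542980808)] 0.04900097125674723
pos [ 0.4814 -0.3065  0.2332] psi 15.92 turn_z units -0.0 shift units [-0.0086  0.0163  0.9362] clock 15.3167
```

Request:
send_rows --plan '[[[0, 0, -0.015, -0.0086, 0.0163, 0, 1], [0, 0, 0, 0, 0, 0.14, 1], [0, 0, 0, 0, 0, 0.14, 1], [0, 0, 0, 0, 0, 0.14, 1], [0, 0, 0, 0, 0, 0.14, 1], [0, 0, 0, 0, 0, 0.14, 1], [0, 0, 0, 0, 0, 0.12, 1], [0, 0, 0, 0, 0, 0.08, 1], [0, 0, 0, 0, 0, 0.056, 1], [0, 0, 0, 0, 0, 0, 1], [0, 0, 0, 0, 0, 0, 0.2], [0, 0, 0, 0, 0, 0, 0.2], [0, 0, 0, 0, 0, 0, 0.2], [0, 0, 0, 0, 0, 0, 0.2], [0, 0, 0, 0, 0, 0, 0.2]]]' --squeeze 70

```text
clock: 16.57
position: [0.4864, -0.3075, 0.0442]
ee_rot: [0.593, 0.805, 0.0, 0.001]
ft_force: [-0.8, 0.8, 7.4]
grip_width: 0.407
grasp_force: 71.3
```

```bash
python3 -c "
from h import *
arc()"
```

```text
r 0.3118 ang -98.87 psi 17.24 [ 0.4864 -0.3075  0.0442] [-0.8  0.8  7.4] [-0.24  0.6   0.93  1.84 -0.57  0.99  1.23] 16.5667
```

Request:
send_rows --plan '[[[0, 0, 0, 0, 0, -0.05, 0.2], [0, 0, 0, 0, 0, -0.1, 0.2], [0, 0, 0, 0, 0, -0.15, 0.2], [0, 0, 0, 0, 0, -0.15, 0.2], [0, 0, 0, 0, 0, -0.15, 0.2], [0, 0, 0, 0, 0, -0.15, 0.2], [0, 0, 0, 0, 0, -0.05, 0.2], [0, 0, 0, 0, 0, 0, 0.2]]]'

```text
clock: 17.23
position: [0.4866, -0.3079, 0.2057]
ee_rot: [0.593, 0.805, 0.001, 0.002]
ft_force: [-0.3, -0.4, -2.8]
grip_width: 0.407
grasp_force: 70.5
```

```bash
python3 - <<'E'
from h import *
arc();delta([.5347,-.0001,.19]);print(get_obs()["grasp_force"],get_obs()["grip_width"])
K,T,_=cam("wrist");a=optics.camera("wrist")[:,:,::-1];cv2.imwrite("pics/w6.png",a)
o=get_obs()["position"];print(w2pix(K,T,o+[0,0,-.0442+.054]),w2pix(K,T,o+[0,0,-.0442+.018]))
E
```

```text
r 0.3122 ang -98.83 psi 17.23 [ 0.4866 -0.3079  0.2057] [-0.3 -0.4 -2.8] [-0.38  0.41  1.1   1.7  -0.38  1.26  1.1 ] 17.2333
pos [ 0.4866 -0.3079  0.2057] psi 17.23 turn_z units -0.0 shift units [1.3988 0.6855 0.0787] clock 17.2333
70.47288537025452 0.40690626775638405
[274.62255243 274.99286767] [274.47714926 242.86491611]
```

View pics/w6.png

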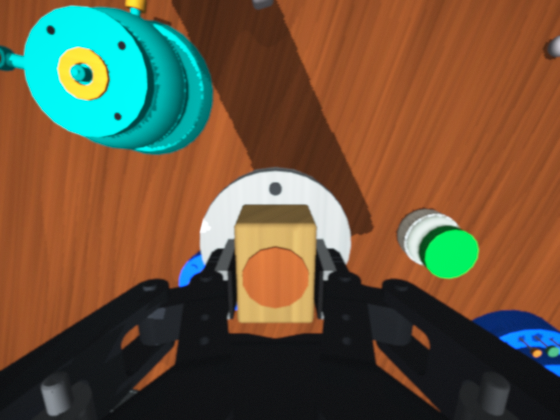

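The plate is firmly gripped. The disc at (276,277) is within 1 mm of the jaw axis. Next I carry it over the head.

Request:
send_rows --plan '[[[0, 0, 0, 0.05, 0.024, 0, 0.2], [0, 0, 0, 0.12, 0.059, 0, 0.2], [0, 0, 0, 0.15, 0.0735, 0, 0.2], [0, 0, 0, 0.15, 0.0735, 0, 0.2], [0, 0, 0, 0.15, 0.0735, 0, 0.2], [0, 0, 0, 0.15, 0.0735, 0, 0.2], [0, 0, 0, 0.15, 0.0735, 0, 0.2], [0, 0, 0, 0.15, 0.0735, 0, 0.2], [0, 0, 0, 0.15, 0.0735, 0, 0.2], [0, 0, 0, 0.11, 0.054, 0, 0.2], [0, 0, 0, 0.05, 0.025, 0, 0.2], [0, 0, 0, 0.02, 0.009, 0, 0.2], [0, 0, 0, 0, 0, 0, 0.2], [0, 0, 0, 0, 0, 0, 0.2], [0, 0, 0, 0, 0, 0, 0.2]]]'

```text
clock: 18.53
position: [0.5334, -0.0011, 0.2029]
ee_rot: [0.594, 0.804, -0.0, -0.0]
ft_force: [-0.4, -0.1, -2.1]
grip_width: 0.407
grasp_force: 70.4
```

```bash
python3 - <<'E'
from h import *
delta([.5346,.0002,.172]);print(get_obs()["ee_rot"],get_obs()["ft_force"],get_obs()["joint_pos"].round(2))
E
```

```text
pos [ 0.5334 -0.0011  0.2029] psi 17.07 turn_z units -0.0 shift units [0.0045 0.0076 0.1543] clock 18.5333
[ 5.94300120e-01  8.04243314e-01 -2.44058980e-04 -2.32666856e-05] [-0.41505629 -0.05639383 -2.12493873] [-1.05  0.28  1.14  1.81 -0.27  1.22  0.46]
```

Request:
send_rows --plan '[[[0, 0, 0, 0.0045, 0.0076, 0.05, 0.2], [0, 0, 0, 0, 0, 0.06, 0.2], [0, 0, 0, 0, 0, 0.03, 0.2], [0, 0, 0, 0, 0, 0.01, 0.2], [0, 0, 0, 0, 0, 0.01, 0.2], [0, 0, 0, 0, 0, 0.01, 0.2], [0, 0, 0, 0, 0, 0.01, 0.2], [0, 0, 0, 0, 0, 0, 0.2], [0, 0, 0, 0, 0, 0, 0.2]]]'

```text
clock: 19.28
position: [0.535, 0.0022, 0.1672]
ee_rot: [0.593, 0.805, 0.0, 0.0]
ft_force: [-0.2, 0.2, -2.3]
grip_width: 0.409
grasp_force: 70.4
```

```bash
python3 - <<'E'
from h import *
delta([.5346,.0002,.172]);print(get_obs()["ee_rot"],get_obs()["ft_force"],get_obs()["torque"])
E
```

```text
pos [0.535  0.0022 0.1672] psi 17.24 turn_z units -0.0 shift units [-0.0091 -0.005  -0.0241] clock 19.2833
[5.93165104e-01 8.05080832e-01 1.10858335e-04 1.34975327e-05] [-0.17425924  0.24693645 -2.25267587] [-0.01742493 -0.0045131  -0.01545172]
```

Request:
send_rows --plan '[[[0, 0, 0, -0.008, -0.004, 0, 0.2], [0, 0, 0, 0, 0, 0.01, 0.2], [0, 0, 0, 0, 0, 0.01, 0.2], [0, 0, 0, 0, 0, 0.01, 0.2], [0, 0, 0, 0, 0, 0, 0.2], [0, 0, 0, 0, 0, 0, 0.2]]]'

```text
clock: 19.78
position: [0.5349, 0.0003, 0.161]
ee_rot: [0.593, 0.805, 0.0, 0.0]
ft_force: [1.7, -0.6, -3.9]
grip_width: 0.403
grasp_force: 70.1
```

```bash
python3 - <<'E'
from h import *
delta([.5346,.0002,.172]);print(get_obs()["ee_rot"],get_obs()["ft_force"],get_obs()["torque"])
E
```

```text
pos [5.349e-01 3.000e-04 1.610e-01] psi 17.22 turn_z units -0.0 shift units [ 0.     -0.0014 -0.0548] clock 19.7833
[5.93255746e-01 8.05013996e-01 1.69096954e-05 2.92814931e-04] [ 1.67871347 -0.58810822 -3.92953445] [-0.24079187 -0.54139115 -0.00971024]
```

Fz shows no stop at the tip and the underside is now below the pin's top, so the plate is on the pin. I keep lowering in small steps.

Request:
send_rows --plan '[[[0, 0, 0, 0, 0.003, 0.005, 0.2], [0, 0, 0, 0, 0, 0.005, 0.2], [0, 0, 0, 0, 0, 0, 0.2], [0, 0, 0, 0, 0, 0, 0.2], [0, 0, 0, 0, 0, 0, 0.2], [0, 0, 0, 0, 0, 0.01, 0.2], [0, 0, 0, 0, 0, 0.01, 0.2], [0, 0, 0, 0, 0, 0, 0.2], [0, 0, 0, 0, 0, 0, 0.2]]]'

```text
clock: 20.53
position: [0.5354, 0.0005, 0.1562]
ee_rot: [0.593, 0.805, 0.0, -0.0]
ft_force: [-7.1, -0.7, 18.3]
grip_width: 0.407
grasp_force: 73.2
```

```bash
python3 - <<'E'
from h import *
delta([.5346,.0002,.172]);print(get_obs()["ee_rot"],get_obs()["ft_force"],get_obs()["torque"])
E
```

```text
pos [5.354e-01 5.000e-04 1.562e-01] psi 17.22 turn_z units -0.0 shift units [-0.0005 -0.0042 -0.0791] clock 20.5333
[ 5.93262364e-01  8.05009019e-01  3.85121937e-04 -3.13590641e-04] [-7.0848924  -0.68670762 18.27850196] [-0.18184706  1.61346558  0.02018854]
```

Request:
send_rows --plan '[[[0, 0, 0, 0.001, -0.003, 0, 0.2], [0, 0, 0, 0, 0, 0.005, 0.2], [0, 0, 0, 0, 0, 0.005, 0.2], [0, 0, 0, 0, 0, 0, 0.2], [0, 0, 0, 0, 0, 0, 0.2], [0, 0, 0, 0, 0, 0, 0.2]]]'

```text
clock: 21.03
position: [0.5354, 0.0005, 0.156]
ee_rot: [0.593, 0.805, 0.001, -0.0]
ft_force: [-16.5, 1.3, 41.9]
grip_width: 0.406
grasp_force: 76.1
```

```bash
python3 - <<'E'
from h import *
delta([.5346,.0002,.172]);o=get_obs();print(o["ee_rot"],o["ft_force"],o["torque"],o["grip_width"])
K,T,_=cam("scene");a=optics.camera("scene")[:,:,::-1]
cv2.imwrite("pics/s2.png",cv2.resize(a[140:265,240:365],(600,600),interpolation=2))
E
```

```text
pos [5.354e-01 5.000e-04 1.560e-01] psi 17.22 turn_z units -0.0 shift units [-0.0005 -0.0041 -0.0798] clock 21.0333
[ 5.93260426e-01  8.05009663e-01  1.16027441e-03 -4.04409362e-04] [-16.51082044   1.34860803  41.90377897] [-0.0451349   3.73705606 -0.02086035] 0.4062884788903428
```

View pics/s2.png

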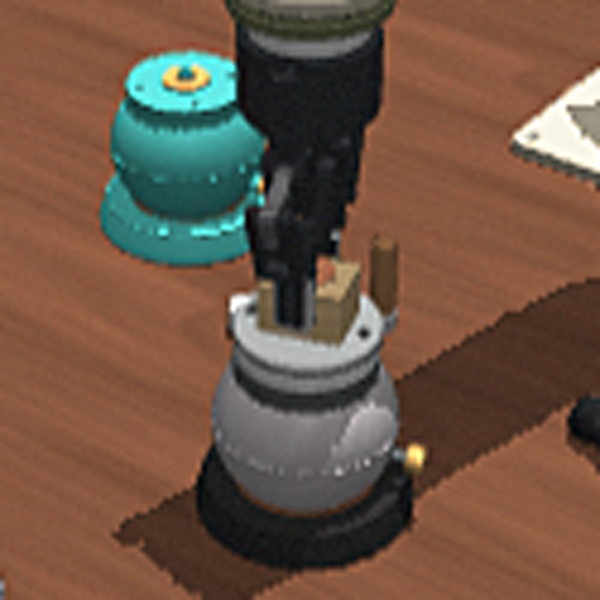

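The scene crop shows the plate level on the head at (310,335) with no gap. At hard contact Fz is 42 N, so I ease off slightly and let it settle.

Request:
send_rows --plan '[[[0, 0, 0, 0, 0, -0.004, 0.2], [0, 0, 0, 0, 0, 0, 0.2], [0, 0, 0, 0, 0, 0, 0.2], [0, 0, 0, 0, 0, 0, 0.2], [0, 0, 0, 0, 0, 0, 0.2], [0, 0, 0, 0, 0, 0, 0.2]]]'

```text
clock: 21.58
position: [0.5353, 0.0005, 0.1561]
ee_rot: [0.593, 0.805, 0.001, -0.0]
ft_force: [-11.4, 0.6, 31.7]
grip_width: 0.407
grasp_force: 74.7
```

```bash
python3 - <<'E'
from h import *
o=get_obs();print(o["position"],o["ft_force"],o["grip_width"],o["grasp_force"])
if 22<o["ft_force"][2]<60 and abs(o["position"][2]-.156)<.0006: print(job.hand_in())
E
```

```text
[5.35315132e-01 4.99286166e-04 1.56078695e-01] [-11.3785014    0.58039212  31.7289384 ] 0.4065149409942166 74.71270322799683
the job is handed in; nothing more can be done
None
```

I turned the head about 378° clockwise, seated the plate on the pin and handed in at about 21.6 s with the gripper still pressing it home at about 32 N; the hand-in gave no verdict.

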